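# Dock and pin an inverter module on the test bench

## Task

The yellow spacer keeps the inverter module's sliding tray away from the test connector: first lift it out and put it back, standing, in the holder with the yellow label. Then slide the tray fully home against the connector by its orange bar, and lock it by taking the red-headed pin from the rack and inserting it through the eyelet of the tray's lug into the bracket below until its head sits on the lug. Leave the other pins and the green spacer where they are.

Things in the scene. Friction and masses are not known exactly. Their poses are not given: they have to be found in the camera images.
- dock: Fixed docking fixture, aluminium base plate 12 mm thick. Origin on the table under the tray's slide centre line; +y runs along the slide (the tray closes towards -y), +x is the side of the lock bracket, z up. The plate spans x -75 to 115, y -180 to 175 mm. Grey connector block: x -50 to 50, y -165 to -120, top 82 mm.
- tray (a joint): Slide of the tray in the dock, m: 0 = fully home at the connector (hard stop), grows as the tray is drawn out along the dock's +y, at most 0.08; starts 0.065 to 0.075. Light friction (about 3 N), stays where left. Carries a black finned inverter module (88 x 140 mm, top 91 mm above the table); home, its faces lie at dock y -115 and +25 mm.
- tray_bar (a point): Centre of the orange grip bar on the tray: 84 mm along dock x, 14 mm thick along dock y, 16 mm high, centre 84 mm above the table (top 92); on two posts at its ends, 60 mm below it clear. The module's face is 43 mm from the bar's near side on -y. Axes as the dock's.
- lug_hole (a point): Centre of the eyelet at the top face of the tray's steel lug (50 x 44 mm, 10 mm thick, top 76 mm above the table): vertical through hole of 17 mm diameter. Moves with the tray; axes as the dock's. At tray home it is exactly above bracket_hole, 14 mm higher. The module's side is 44 mm away on its -x side.
- bracket_hole (a point): Centre of the mouth of the fixed dark steel bracket's vertical hole, 17 mm diameter, 50 mm deep, mouth 62 mm above the table; at (88, -20) mm in the dock frame.
- spacer_yellow: Loose yellow spacer block, 36 x 55 x 80 mm (x, y, z), 0.2 kg, standing upright on the dock plate (12 mm above the table) between connector block and module. Origin at the centre of its underside, z up; y runs roughly along the slide.
- holder_yellow: Fixed open grey holder with a yellow label (on its sides and as a 12 mm high tab on its +y side), the yellow spacer's own place: outside 56 x 75 x 35 mm (x, y, z), inside 46 x 65 mm, inner floor 5 mm above the table. Origin at the centre of its underside; a spacer stands in it with its 55 mm side along the holder's y.
- holder_green: The same holder with a green label; holds the green spacer.
- holder_blue: The same holder with a blue label; empty, not for the yellow spacer.
- spacer_green: Green spacer, same size as the yellow, standing in the green holder: leave alone. Origin at the centre of its underside.
- pin_rack: Fixed light grey rack block 190 x 55 x 66 mm (x, y, z), origin at the centre of its underside, with three vertical through holes (17 mm) in a row along its x, 60 mm apart. A pin hangs by its head in each.
- pin_red: Red-headed lock pin, 95 mm long, 0.11 kg, upright in the rack: steel shank 14 mm diameter, 60 mm long, with a 9 mm tapered nose, then a cylindrical red head 28 mm diameter, 35 mm high. Origin at the tip of the nose, z up along the pin; in the rack the origin is 6 mm above the table.
- pin_red_seat (a point): Centre of the underside of the red pin's head, 60 mm above its tip; it comes to lie on lug_hole when seated.
- pin_black: Black-headed pin of the same shape in the rack: leave alone. Origin at its tip.
- pin_blue: Blue-headed pin of the same shape in the rack: leave alone. Origin at its tip.
Not all that is in view belongs to the job. Leave any brown or turquoise look-alike of the pin_red alone. Several things have the shape of the spacer_yellow; the one meant has the colours described above.

How it is judged:
By the outcome, as a careful person would: the job done as asked, in the order asked, and still so for the second after the job is handed in, with the robot touching nothing.
It also fails if it takes over 67 s, if anything falls off the work surface, if the arm or the gripper's body presses on something with over 40 N, if the wrist force passes 120 N, or if a joint passes its speed limit or range.

## Robot

A 6-joint arm with a two-finger parallel gripper is mounted at the origin on the work surface. World frame = base frame: x ahead of the robot, y to its left, z up, the work surface at z = 0. Lengths are in mm, angles in rad, forces in N, time in s.
With the tool pointing down it reaches from about 275 to 750 mm from the base axis. Payload 10.2 kg.
Tool frame: the origin (TCP) lies at the very end of the fingers, on their centre line; the grasp point (between the pads) lies 19 mm behind it; z points along the fingers, y is the line along which they close (so a half turn about z gives the same grasp; the last joint's range is limited). The gripper opens to 85 mm and grips with 20 to 120 N. Pads are 22 mm wide; open, the fingers measure 114 mm over their backs; the gripper's body (76 mm by 85 mm) begins 54 mm behind the grasp point. The pads swing forward as they close: fully open they stand 13 mm farther back than shut.
Start: joints at [-1.337, 0.313, 1.498, -0, 1.331, -0.223], TCP at [231.555, -471.183, 231.294] pointing down, gripper open.
Joint ranges: [-2.94, 2.94], [-0.97, 2.17], [0.19, 2.56], [-1.23, 4.37], [0.02, 3.11], [-2.88, 2.88]. Speed limits (rad/s): [2.39, 2.39, 3.01, 3.14, 3.14, 3.14].

## Interface

Orientations are given as a unit quaternion [w, x, y, z].
In Python, from rig import ctrl gives the robot as it stands.
- The arm moves only by the shell command python3 -m inch 'ROWS' [OPENING] [FORCE]. ROWS is text: rows parted by semicolons, each of 6 numbers parted by spaces: the shift along the tool's x, y, z in mm, then the turn, a rotation vector about the tool's x, y, z in units of 6 degrees (1.0 is 6 degrees). A call has exactly 10 rows; each row shifts and turns the commanded pose from where the row before left it, along the tool's axes as they then stand; what a row does not reach is not made up. A row lasts 1/12 s, in which the tool goes at most 41.7 mm and 7.16 degrees, less where a joint would pass 70% of its speed; a pose out of reach is approached as far as the arm can. A call with a gripper value outside its range is refused whole. OPENING is the opening, from 0 (shut) to 1 (fully open), set as the call begins (- or left out, the last holds). The fingers move at their own pace and stop on an object; FORCE is the grip in N (left out, the last holds). Time passes only in rows, so rows that do not move let the fingers close, or fill a call up. It gives the time, the measured TCP pose, the force, the opening and the grip force at its end, in the units of the state.
- ctrl.sense(): the state, without advancing time (a new reading comes with each control period).
- ctrl.capture(name): name is "scene" or "top"; returns a dict with "image" (400x640x3 uint8, red, green, blue), "intrinsics" (3x3 intrinsics, pixels), "rvec" (rotation vector, rad) and "tvec" (3), from world to camera coordinates, as OpenCV has them. Camera axes: x right, y down, z forward; pixel columns grow to the right and rows downward; lengths in mm; the calibration is good to about 2 mm. A picture is of the moment at which its call begins. There is no depth.
- ctrl.finish_job(): hands the job in; it is judged then, once.
The state is a dict: "time_s": time; "joints": joint angles; "dq": joint speeds; "tau": joint torques, N m; "eef_pos": TCP position; "ee_rot": TCP orientation; "force": force on the tool from outside, world axes, zero at the start; "wrist_torque": the same for the moment, N m; "grip_width": opening from 0.0 (shut) to 1.0 (fully open); "grip_force": force on a finger pad.
Only numpy, scipy, OpenCV 4.12 (cv2) and the standard library are available. Lean on these libraries where they do the work, as an engineer would, in place of code of your own. Each camera call takes 0.05 s, during which the arm holds its last target. There are 200 camera calls.

## Working session

There is one attempt and no reset: what is moved stays moved. The work goes in short steps, Python scripts to look and compute and a shell command to move; the robot and the scene stay as the last step left them, time stands still between calls to the robot, and variables do not carry over. Pictures are saved under pics/ and viewed, at most 10 in all, crops included, and the job is handed in when it is done.

```bash
ls; mkdir -p pics
python3 - <<'E'
from rig import ctrl
import cv2,numpy as np
for n in("scene","top"):
    c=ctrl.capture(n);cv2.imwrite(f"pics/{n}0.png",c["image"][:,:,::-1]);np.savez(f"pics/{n}0.npz",**c)
    print(n,c["intrinsics"].tolist(),c["rvec"],c["tvec"], (-cv2.Rodrigues(np.array(c["rvec"],float))[0].T@np.array(c["tvec"],float).ravel()))
print(ctrl.sense())
E
```

```text
pics
scene [[472.49103196484714, 0.0, 317.40005662164], [0.0, 472.49103196484714, 196.28692197616726], [0.0, 0.0, 1.0]] [ 1.47050971  2.18465705 -0.83665536] [ 264.38075165 -314.59273808 1435.57702821] [1187.02004068  223.63500834  877.90545202]
top [[516.18948073069, 0.0, 319.7284564441948], [0.0, 516.18948073069, 199.3090657898891], [0.0, 0.0, 1.0]] [ 2.2124777  -2.15733661  0.08093588] [ -75.40107549  548.34107381 1379.66201957] [ 448.4712649   -60.85235713 1415.98059975]
{'time_s': 0.1, 'joints': array([-1.33740243e+00,  3.13393742e-01,  1.49828800e+00,  2.20490847e-06,
        1.33100518e+00, -2.23446128e-01]), 'dq': array([-6.40055531e-04, -1.14166499e-03,  8.18568947e-04, -1.59297834e-03,
        9.23837694e-04,  7.12278253e-05]), 'tau': array([ 3.45460554e-03, -4.12897146e+01, -2.60142159e+01, -1.60902650e-04,
        2.99461324e-03, -2.26289967e-05]), 'eef_pos': array([ 231.50467713, -470.97464312,  230.81998288]), 'ee_rot': array([-5.47129284e-04,  9.74025295e-01,  2.26438568e-01, -1.65059962e-06]), 'force': array([ 0.22305819, -0.18073247,  0.98610217]), 'wrist_torque': array([0.0195359 , 0.02074308, 0.02258837]), 'grip_force': 0.0, 'grip_width': 0.9946128767663512}
```

View pics/scene0.png

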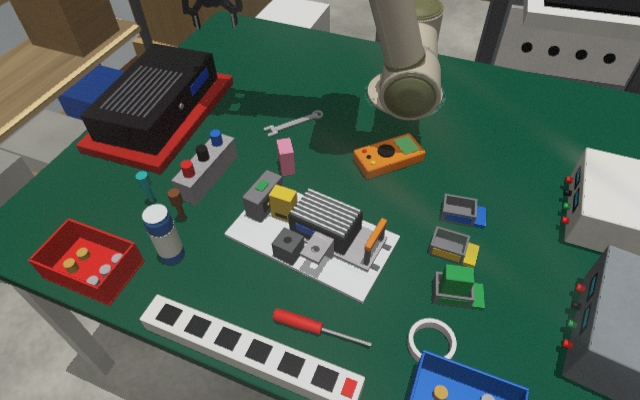

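View pics/top0.png

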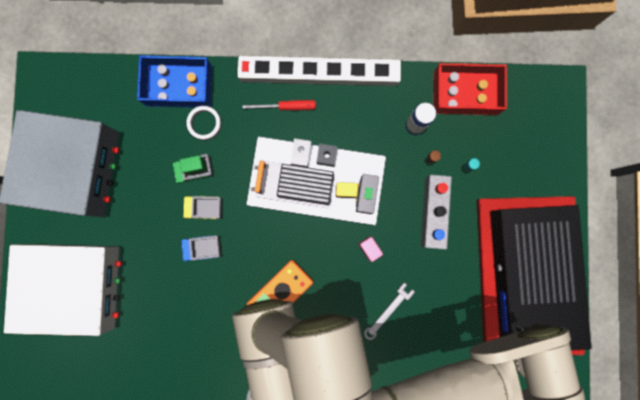

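The scene view shows the dock in the centre: yellow spacer (283,202), bar (376,236), rack red pin (187,169), yellow holder (452,245). In the top view these are at (347,190), (260,176), (442,188) and (203,208). Spacer-shaped candidates in the top view are yellow (347,190), green (190,167) and pink (371,248); only the first is yellow and stands between connector and module. Pin candidates are rack red (442,188), brown (434,156) and turquoise (474,164); the red one in the rack is meant. I'll confirm these in crops.

Run:
```python
import cv2,numpy as np
t=cv2.imread("pics/top0.png");s=cv2.imread("pics/scene0.png")
def crop(im,x,y,w,h,k):
    o=cv2.resize(im[y:y+h,x:x+w],None,fx=k,fy=k,interpolation=cv2.INTER_CUBIC)
    for i in range(0,w,10): cv2.putText(o,str(x+i),(i*k,8),0,.3,(255,255,255),1);cv2.line(o,(i*k,10),(i*k,14),(255,255,255),1)
    for j in range(10,h,10): cv2.putText(o,str(y+j),(0,j*k+4),0,.3,(255,255,255),1);cv2.line(o,(22,j*k),(26,j*k),(255,255,255),1)
    return o
cv2.imwrite("pics/m1.png",crop(t,240,130,155,100,5))
cv2.imwrite("pics/m2.png",crop(s,222,170,180,130,4))
a=np.hstack([crop(t,170,150,65,115,5),crop(t,415,165,45,115,5),crop(s,170,125,50,115,5)])
cv2.imwrite("pics/m3.png",a);
```

```text
(no output)
```

View pics/m1.png

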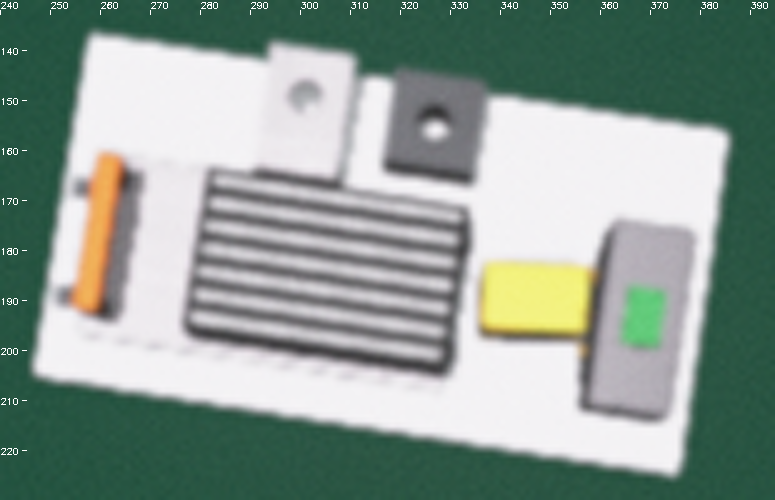

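View pics/m2.png

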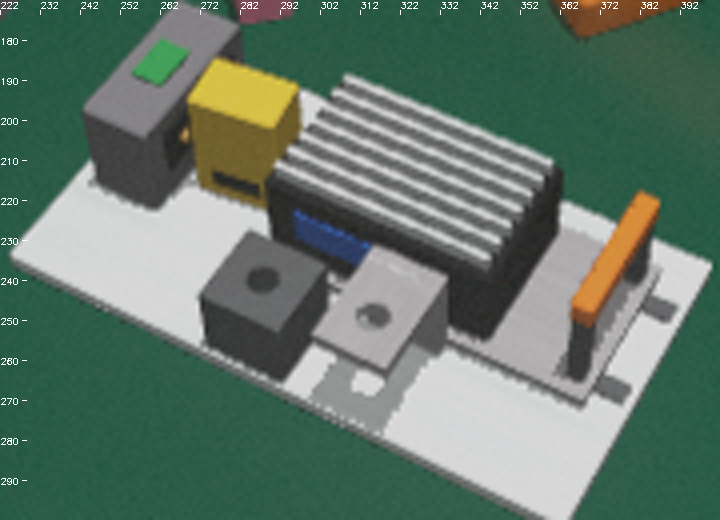

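View pics/m3.png

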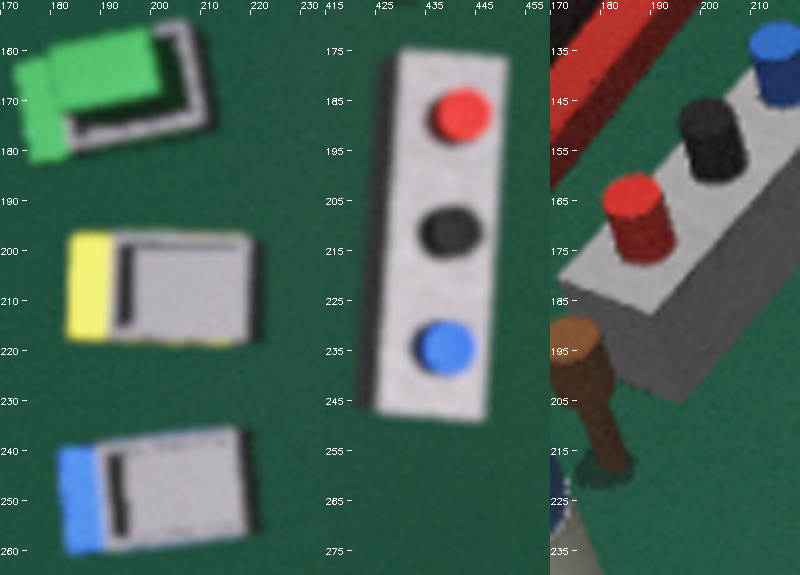

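The crops confirm it: the yellow spacer's top-face centre is at (347.4,189.6) in top and (283.3,193) in scene, between connector and module. The red pin's head is at (442.6,188) and (186.6,164.2) in the rack's end hole, and the yellow-labelled holder's rim centre is at (206.2,207.6) in top.

```bash
cat > h.py <<'E'
import cv2,numpy as np
C={n:dict(np.load(f"pics/{n}0.npz")) for n in("scene","top")}
def ray(n,p):
    c=C[n];R=cv2.Rodrigues(c["rvec"].astype(float))[0];o=-R.T@c["tvec"].astype(float).ravel()
    d=R.T@np.linalg.inv(c["intrinsics"])@[p[0],p[1],1];return o,d/np.linalg.norm(d)
def atz(n,p,z): o,d=ray(n,p);return o+d*(z-o[2])/d[2]
def tri(pt,ps):
    A=[];b=[]
    for n,p in(("top",pt),("scene",ps)):
        o,d=ray(n,p);M=np.eye(3)-np.outer(d,d);A.append(M);b.append(M@o)
    A=np.vstack(A);b=np.hstack(b);x=np.linalg.lstsq(A,b,rcond=None)[0];return x,np.linalg.norm(A@x-b)
E
python3 - <<'E'
from h import *
np.set_printoptions(precision=1,suppress=True)
pts=dict(spacer=((347.4,189.6),(283.3,193)),bar=((259.8,176.4),(375.75,232.75)),lug=((300.8,149.2),(315.25,249.25)),brk=((327,154.6),(287.75,239.75)),pin=((442.6,188),(186.6,164.2)),
 black=((440.0,211.3),(202,149)))
P={k:tri(*v) for k,v in pts.items()}
for k,v in P.items(): print(k,*v)
for k,z in(("spacer",92),("bar",92),("lug",76),("brk",62),("pin",101)): print(k,"z-known",atz("top",pts[k][0],z),atz("scene",pts[k][1],z))
c=np.array([atz("top",p,12)[:2] for p in((258,136.6),(385.6,155.6),(376,225),(246.6,205.4))])
src=np.array([[115,175],[115,-180],[-75,-180],[-75,175]],float)
M,_=cv2.estimateAffinePartial2D(src,c,method=cv2.LMEDS)
s=c-c.mean(0);q=src-src.mean(0)
th=np.arctan2((q[:,0]*s[:,1]-q[:,1]*s[:,0]).sum(),(q*s).sum());R=np.array([[np.cos(th),-np.sin(th)],[np.sin(th),np.cos(th)]])
t=c.mean(0)-R@src.mean(0);print("dock yaw deg",np.degrees(th),"origin",t)
print("resid",c-(src@R.T+t))
for k,z in(("spacer",92),("bar",92),("lug",76),("brk",62)): print(k,"in dock",R.T@(atz("top",pts[k][0],z)[:2]-t))
sp=[atz("top",(240+a/5,130+b/5),92)[:2] for a,b in((487,262),(592,268),(588,333),(481,331))]
sp=np.array(sp);e=np.vstack([sp[0]-sp[1],sp[3]-sp[2]]);print("spacer y-axis deg",np.degrees(np.arctan2(e[:,1],e[:,0]))-90,np.linalg.norm(e,axis=1))
h=np.array([atz("top",(170+a/5,150+b/5),35)[:2] for a,b in((113,233),(250,235),(250,342),(108,340))])
print("holder",h.mean(0),[np.degrees(np.arctan2(*(v[::-1]))) for v in(h[0]-h[1],h[3]-h[2],h[0]-h[3],h[1]-h[2])])
E
```

```text
spacer [ 571.8 -131.5   86. ] 1.467748792471887
bar [600.8  95.6  85.7] 0.5302488937577753
lug [677.1  -8.7  72.3] 0.31936720667614354
brk [666.8 -77.6  57.1] 0.3201303685626079
pin [ 581.6 -376.3   97. ] 0.16839415644039687
black [ 521.9 -370.8   95.4] 0.7664880569107707
spacer z-known [ 571.7 -132.1   92. ] [ 576.1 -127.8   92. ]
bar z-known [600.1  94.5  92. ] [605.3  97.   92. ]
lug z-known [676.4  -8.6  76. ] [679.5  -7.8  76. ]
brk z-known [666.1 -77.8  62. ] [669.8 -75.6  62. ]
pin z-known [ 581.2 -375.2  101. ] [ 584.8 -373.3  101. ]
dock yaw deg -7.129967534859472 origin [582.5 -46.5]
resid [[ 0.9 -0.4]
 [ 1.2  0.1]
 [-1.2 -0.4]
 [-0.8  0.7]]
spacer in dock [ -0.1 -86.3]
bar in dock [ -0.  142.1]
lug in dock [88.4 49.2]
brk in dock [ 86.8 -20.7]
spacer y-axis deg [-1.8  0.4] [54.2 55.1]
holder [519.3 242.2] [np.float64(90.61229559217794), np.float64(90.63873194847356), np.float64(-0.20304637092452846), np.float64(2.2437879583347566)]
```

Run:
```python
import cv2
s=cv2.imread("pics/scene0.png");x,y,w,h,k=420,185,80,125,4
a=cv2.resize(s[225:275,420:490],None,fx=8,fy=8,interpolation=cv2.INTER_CUBIC)
cv2.imwrite("pics/m4.png",a)
```

```text
(no output)
```

View pics/m4.png

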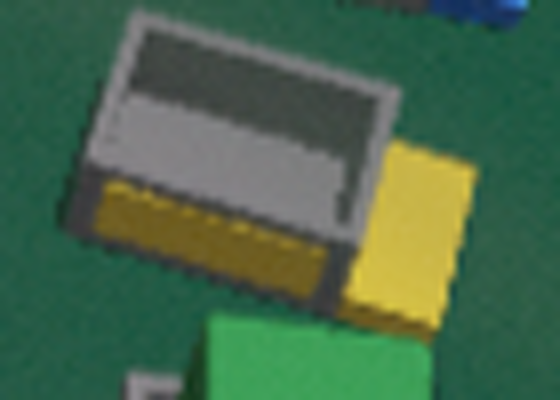

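Holder rim centre in the scene view is (450.7,240.9); its tab is on the right (+y). First I turn the tool so that it closes along the spacer's x.

```bash
python3 - <<'E'
from h import *
print(tri((206.2,207.6),(450.7,240.9)),atz("scene",(450.7,240.9),35))
E
python3 -m inch '0 0 0 0 0 -1.05;0 0 0 0 0 -1.05;0 0 0 0 0 -1.05;0 0 0 0 0 -1.05;0 0 0 0 0 -1.05;0 0 0 0 0 -1.05;0 0 0 0 0 -1.05;0 0 0 0 0 -1.05;0 0 0 0 0 -1.05;0 0 0 0 0 -1.05' 0.75 60
```

```text
(array([519.1007479 , 244.62919296,  28.18023587]), np.float64(1.848069055482055)) [523.97410269 245.7055887   35.        ]
time_s: 0.93
eef_pos: [231.5, -471.0, 230.9]
ee_rot: [-0.0, 0.71, 0.704, 0.0]
force: [0.1, -0.7, -0.0]
grip_width: 0.75
grip_force: 0.0
```

```bash
python3 -m inch '25 25 0 0 0 0;25 25 0 0 0 0;25 25 0 0 0 0;25 25 0 0 0 0;25 25 0 0 0 0;25 25 0 0 0 0;25 25 0 0 0 0;25 25 0 0 0 0;25 25 0 0 0 0;25 25 0 0 0 0'; python3 -m inch '18 18 0 0 0 0;18 18 0 0 0 0;18 18 0 0 0 0;18 18 0 0 0 0;18 18 0 0 0 0;0 0 15 0 0 0;0 0 15 0 0 0;0 0 15 0 0 0;0 0 0 0 0 0;0 0 0 0 0 0'
```

```text
time_s: 1.77
eef_pos: [486.1, -223.2, 231.0]
ee_rot: [-0.0, 0.712, 0.702, -0.0]
force: [0.1, -0.5, -0.2]
grip_width: 0.746
grip_force: 0.0
time_s: 2.6
eef_pos: [576.2, -136.0, 185.9]
ee_rot: [-0.001, 0.712, 0.702, -0.0]
force: [-0.1, -0.7, 0.3]
grip_width: 0.752
grip_force: 0.0
```

```bash
python3 -m inch '5 -2.5 10 0 0 0;0 0 15 0 0 0;0 0 15 0 0 0;0 0 15 0 0 0;0 0 15 0 0 0;0 0 5 0 0 0;0 0 0 0 0 0;0 0 0 0 0 0;0 0 0 0 0 0;0 0 0 0 0 0'
python3 - <<'E'
from rig import ctrl
import cv2
from h import *
a=ctrl.capture("scene")["image"][:,:,::-1];b=ctrl.capture("top")["image"][:,:,::-1]
A=cv2.resize(a[130:230,230:330],None,fx=4,fy=4,interpolation=2);B=cv2.resize(b[140:240,290:390],None,fx=4,fy=4,interpolation=2)
cv2.imwrite("pics/p1.png",np.hstack([A,B]))
E
```

```text
time_s: 3.43
eef_pos: [574.5, -131.3, 112.5]
ee_rot: [0.001, 0.712, 0.702, 0.0]
force: [-0.6, 0.3, -0.1]
grip_width: 0.745
grip_force: 0.0
```

View pics/p1.png

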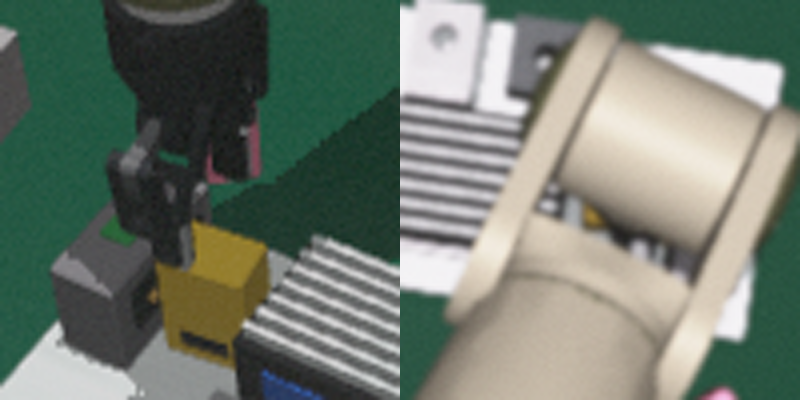

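The scene crop shows the near finger's tip at about scene (274,195), over the left end of the spacer top. I'll check this against the expected projection.

Run:
```python
from h import *
c=C["scene"]
for P in((574.5+32,-131.3,112.5),(574.5+32,-131.3,117),(574.5+18,-131.3,92),(573+18,-131-27,92),(573+18,-131+27,92),(573-18,-131+27,92),(573-18,-131-27,92)):
    print(P,cv2.projectPoints(np.array([P],float),c["rvec"].astype(float),c["tvec"].astype(float),c["intrinsics"],None)[0].ravel())
```

```text
(606.5, -131.3, 112.5) [275.15501983 196.04439044]
(606.5, -131.3, 117) [274.97507473 194.66649492]
(592.5, -131.3, 92) [278.72095842 197.72468543]
(591, -158, 92) [268.19559966 193.92340778]
(591, -104, 92) [290.22849189 200.69562262]
(555, -104, 92) [296.93299138 189.36676463]
(555, -158, 92) [275.25613676 182.88261064]
```

The finger lies where expected and the spacer is within about 2–3 mm. I descend and grip.

```bash
python3 -m inch '2 0 10 0 0 0;0 0 10 0 0 0;0 0 10 0 0 0;0 0 10 0 0 0;0 0 10 0 0 0;0 0 5 0 0 0;0 0 0 0 0 0;0 0 0 0 0 0;0 0 0 0 0 0;0 0 0 0 0 0'; python3 -m inch '0 0 0 0 0 0;0 0 0 0 0 0;0 0 0 0 0 0;0 0 0 0 0 0;0 0 0 0 0 0;0 0 0 0 0 0;0 0 0 0 0 0;0 0 0 0 0 0;0 0 0 0 0 0;0 0 0 0 0 0' 0 50
```

```text
time_s: 4.37
eef_pos: [574.3, -129.2, 56.9]
ee_rot: [0.001, 0.712, 0.702, 0.0]
force: [0.7, -0.9, 0.5]
grip_width: 0.751
grip_force: 0.0
time_s: 5.2
eef_pos: [574.3, -129.2, 56.7]
ee_rot: [0.0, 0.712, 0.702, 0.0]
force: [-0.1, -0.4, 4.5]
grip_width: 0.415
grip_force: 51.2
```

```bash
python3 -m inch '0 0 -5 0 0 0;0 0 -10 0 0 0;0 0 -12 0 0 0;0 0 -12 0 0 0;0 0 -12 0 0 0;0 0 -12 0 0 0;0 0 -12 0 0 0;0 0 -12 0 0 0;0 0 -12 0 0 0;0 0 -6 0 0 0'; python3 -m inch '10 -2 0 0 0 -0.2;25 -5 0 0 0 0;25 -5 0 0 0 0;25 -5 0 0 0 0;25 -5 0 0 0 0;25 -5 0 0 0 0;25 -5 0 0 0 0;25 -5 0 0 0 0;25 -5 0 0 0 0;20 -5 0 0 0 0'
```

```text
time_s: 6.03
eef_pos: [574.5, -129.3, 163.9]
ee_rot: [0.001, 0.712, 0.702, 0.001]
force: [0.6, -0.3, -1.6]
grip_width: 0.414
grip_force: 50.4
time_s: 6.87
eef_pos: [524.5, 102.9, 160.9]
ee_rot: [-0.0, 0.704, 0.71, -0.0]
force: [0.0, -0.1, -0.8]
grip_width: 0.411
grip_force: 50.5
```

```bash
python3 -m inch '20 -1.8 0 0 0 0;25 0 0 0 0 0;25 0 0 0 0 0;25 0 0 0 0 0;25 0 0 0 0 0;15 0 0 0 0 0;7 0 5 0 0 0;0 0 15 0 0 0;0 0 15 0 0 0;0 0 10 0 0 0'; python3 -m inch '0 0 10 0 0 0;0 0 10 0 0 0;0 0 5 0 0 0;0 0 0 0 0 0;0 0 0 0 0 0;0 0 0 0 0 0;0 0 0 0 0 0;0 0 0 0 0 0;0 0 0 0 0 0;0 0 0 0 0 0'
python3 - <<'E'
from rig import ctrl
import cv2
from h import *
a=ctrl.capture("scene")["image"][:,:,::-1];b=ctrl.capture("top")["image"][:,:,::-1]
A=cv2.resize(a[190:270,400:480],None,fx=5,fy=5,interpolation=2);B=cv2.resize(b[160:240,170:250],None,fx=5,fy=5,interpolation=2)
cv2.imwrite("pics/p2.png",np.hstack([A,B]))
E
```

```text
time_s: 7.7
eef_pos: [521.9, 242.4, 114.3]
ee_rot: [-0.001, 0.705, 0.71, -0.001]
force: [0.0, -0.3, -2.9]
grip_width: 0.41
grip_force: 50.5
time_s: 8.53
eef_pos: [523.1, 242.6, 91.5]
ee_rot: [0.0, 0.705, 0.709, 0.0]
force: [0.1, 0.2, -0.6]
grip_width: 0.415
grip_force: 50.5
```

View pics/p2.png

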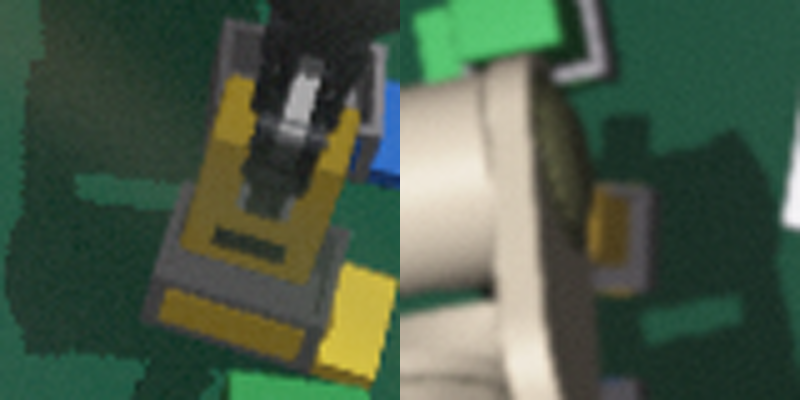

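The spacer hangs about 12 mm above the holder's rim; its front bottom edge runs from scene (436.4,239.6) to (461.6,246.6). I compare this with the rim in the same camera.

Run:
```python
from h import *
for z in(45,46.8):
  a=atz("scene",(436.4,239.6),z);b=atz("scene",(461.6,246.6),z);print("spacer front",a,b,(a+b)/2+[-18,0,0])
for p in((437.25,226.5),(469.75,236),(464.75,255.25),(431,246)): print(atz("scene",p,35))
```

```text
spacer front [539.77679584 216.25001427  45.        ] [538.07575543 270.00812051  45.        ] [520.92627563 243.12906739  45.        ]
spacer front [541.17555946 216.26597405  46.8       ] [539.47819518 269.90790313  46.8       ] [522.32687732 243.08693859  46.8       ]
[495.88061709 209.65174097  35.        ]
[495.52034223 281.46952265  35.        ]
[550.09362867 281.14188591  35.        ]
[553.04349431 209.29468519  35.        ]
```

```bash
python3 -m inch '2 0.5 5 0 0 0;0 0 6 0 0 0;0 0 6 0 0 0;0 0 6 0 0 0;0 0 6 0 0 0;0 0 5 0 0 0;0 0 4 0 0 0;0 0 2 0 0 0;0 0 0 0 0 0;0 0 0 0 0 0'
```

```text
time_s: 9.47
eef_pos: [523.6, 244.7, 51.4]
ee_rot: [0.0, 0.705, 0.709, 0.0]
force: [0.5, -0.6, -1.9]
grip_width: 0.415
grip_force: 50.5
```

```bash
python3 -m inch '0 0 0.7 0 0 0;0 0 0.5 0 0 0;0 0 0.5 0 0 0;0 0 0 0 0 0;0 0 0 0 0 0;0 0 0 0 0 0;0 0 0 0 0 0;0 0 0 0 0 0;0 0 0 0 0 0;0 0 0 0 0 0'; python3 -m inch '0 0 0 0 0 0;0 0 0 0 0 0;0 0 0 0 0 0;0 0 0 0 0 0;0 0 0 0 0 0;0 0 0 0 0 0;0 0 0 0 0 0;0 0 0 0 0 0;0 0 0 0 0 0;0 0 0 0 0 0' 0.65; python3 -m inch '0 0 -5 0 0 0;0 0 -10 0 0 0;0 0 -15 0 0 0;0 0 -15 0 0 0;0 0 -15 0 0 0;0 0 -15 0 0 0;0 0 -15 0 0 0;0 0 -15 0 0 0;0 0 -10 0 0 0;0 0 0 0 0 0'
```

```text
time_s: 10.3
eef_pos: [523.6, 244.7, 49.7]
ee_rot: [0.0, 0.705, 0.709, 0.0]
force: [-0.5, 0.6, 0.8]
grip_width: 0.415
grip_force: 50.5
time_s: 11.13
eef_pos: [523.5, 244.6, 49.6]
ee_rot: [0.0, 0.705, 0.709, 0.0]
force: [0.4, 0.0, 0.2]
grip_width: 0.652
grip_force: 0.0
time_s: 11.97
eef_pos: [524.4, 244.9, 167.4]
ee_rot: [0.001, 0.705, 0.709, 0.002]
force: [-0.3, 0.3, 0.2]
grip_width: 0.651
grip_force: 0.0
```

```bash
python3 -m inch '0 0 0 0 0 1.12;0 0 0 0 0 1.12;0 0 0 0 0 1.12;0 0 0 0 0 1.12;0 0 0 0 0 1.12;0 0 0 0 0 1.12;0 0 0 0 0 1.12;0 0 0 0 0 1.12;0 0 0 0 0 1.12;0 0 0 0 0 1.12' 0.55; python3 -m inch '0 0 0 0 0 1.02;0 0 0 0 0 1;0 0 0 0 0 1;0 0 0 0 0 1;0 0 0 0 0 1;16 23 0 0 0 0;16 23 0 0 0 0;16 23 0 0 0 0;16 23 0 0 0 0;16 23 0 0 0 0'
```

```text
time_s: 12.8
eef_pos: [523.2, 244.5, 163.9]
ee_rot: [0.0, 0.98, 0.198, -0.001]
force: [-0.1, -0.9, -0.1]
grip_width: 0.548
grip_force: 0.0
time_s: 13.63
eef_pos: [589.2, 119.5, 164.0]
ee_rot: [0.0, 0.998, -0.061, -0.001]
force: [0.1, -0.1, -0.5]
grip_width: 0.547
grip_force: 0.0
```

```bash
python3 -m inch '16 22 0 0 0 0;0 0 10 0 0 0;0 0 12 0 0 0;0 0 12 0 0 0;0 0 12 0 0 0;0 0 12 0 0 0;0 0 12 0 0 0;0 0 12 0 0 0;0 0 10 0 0 0;0 0 4 0 0 0' 0.55; python3 -m inch '0 0 0 0 0 0;0 0 0 0 0 0;0 0 0 0 0 0;0 0 0 0 0 0;0 0 0 0 0 0;0 0 0 0 0 0;0 0 0 0 0 0;0 0 0 0 0 0;0 0 0 0 0 0;0 0 0 0 0 0' 0 40
```

```text
time_s: 14.47
eef_pos: [601.5, 97.1, 66.7]
ee_rot: [0.0, 0.998, -0.061, -0.001]
force: [-0.3, 0.2, 0.4]
grip_width: 0.553
grip_force: 0.0
time_s: 15.3
eef_pos: [602.6, 97.1, 69.3]
ee_rot: [-0.0, 0.998, -0.061, 0.001]
force: [0.4, -0.0, 6.0]
grip_width: 0.157
grip_force: 41.4
```

```bash
python3 -m inch '0 4 0 0 0 0;0 7 0 0 0 0;0 8 0 0 0 0;0 8 0 0 0 0;0 8 0 0 0 0;0 8 0 0 0 0;0 8 0 0 0 0;0 6 0 0 0 0;0 4 0 0 0 0;0 0 0 0 0 0'
```

```text
time_s: 16.13
eef_pos: [594.7, 35.8, 69.3]
ee_rot: [0.0, 0.998, -0.061, -0.0]
force: [-4.6, -2.7, 7.7]
grip_width: 0.161
grip_force: 41.8
```

```bash
python3 -m inch '0 1 0 0 0 0;0 1 0 0 0 0;0 1 0 0 0 0;0 1 0 0 0 0;0 1 0 0 0 0;0 0.5 0 0 0 0;0 0.5 0 0 0 0;0 0 0 0 0 0;0 0 0 0 0 0;0 0 0 0 0 0'
```

```text
time_s: 16.97
eef_pos: [594.1, 30.9, 69.3]
ee_rot: [-0.0, 0.998, -0.061, 0.0]
force: [-2.8, 2.9, 7.6]
grip_width: 0.156
grip_force: 41.7
```

```bash
python3 -m inch '0 0.5 0 0 0 0;0 0.5 0 0 0 0;0 0.5 0 0 0 0;0 0.5 0 0 0 0;0 0 0 0 0 0;0 0 0 0 0 0;0 0 0 0 0 0;0 0 0 0 0 0;0 0 0 0 0 0;0 0 0 0 0 0'
```

```text
time_s: 17.8
eef_pos: [593.9, 29.4, 69.3]
ee_rot: [-0.001, 0.998, -0.061, 0.0]
force: [-2.0, 5.8, 8.5]
grip_width: 0.153
grip_force: 41.7
```

```bash
python3 -m inch '0 0.5 0 0 0 0;0 0.5 0 0 0 0;0 0.5 0 0 0 0;0 0.5 0 0 0 0;0 0 0 0 0 0;0 0 0 0 0 0;0 0 0 0 0 0;0 0 0 0 0 0;0 0 0 0 0 0;0 0 0 0 0 0'
```

```text
time_s: 18.63
eef_pos: [593.9, 29.4, 69.3]
ee_rot: [-0.002, 0.998, -0.06, 0.001]
force: [-0.4, 16.0, 6.6]
grip_width: 0.153
grip_force: 41.7
```

The tray is against the hard stop (16 N). I release and rise.

```bash
python3 -m inch '0 -1 0 0 0 0;0 0 0 0 0 0;0 0 0 0 0 0;0 0 0 0 0 0;0 0 0 0 0 0;0 0 0 0 0 0;0 0 0 0 0 0;0 0 0 0 0 0;0 0 0 0 0 0;0 0 0 0 0 0' 0.45;  python3 -m inch '0 0 -4 0 0 0;0 0 -10 0 0 0;0 0 -15 0 0 0;0 0 -15 0 0 0;0 0 -15 0 0 0;0 0 -15 0 0 0;0 0 -15 0 0 0;0 0 -15 0 0 0;0 0 -15 0 0 0;0 0 0 0 0 0'
```

```text
time_s: 19.47
eef_pos: [593.7, 27.5, 68.6]
ee_rot: [0.0, 0.998, -0.061, -0.0]
force: [0.7, 0.5, 0.1]
grip_width: 0.45
grip_force: 0.0
time_s: 20.3
eef_pos: [595.0, 27.4, 191.6]
ee_rot: [0.0, 0.998, -0.061, 0.003]
force: [0.8, 0.6, 1.1]
grip_width: 0.45
grip_force: 0.0
```

```bash
python3 -m inch '3 20 0 0 0 0;3 30 0 0 0 0;3 30 0 0 0 0;3 30 0 0 0 0;3 30 0 0 0 0;3 30 0 0 0 0;3 30 0 0 0 0;3 30 0 0 0 0;3 30 0 0 0 0;3 30 0 0 0 0' 0.7 60; python3 -m inch '2 30 0 0 0 0;2 30 0 0 0 0;2 30 0 0 0 0;2 20 0 0 0 0;0 0 15 0 0 0;0 0 15 0 0 0;0 0 15 0 0 0;0 0 10 0 0 0;0 0 0 0 0 0;0 0 0 0 0 0'
```

```text
time_s: 21.13
eef_pos: [588.1, -265.3, 187.2]
ee_rot: [-0.0, 0.998, -0.061, -0.0]
force: [1.1, 1.0, 0.3]
grip_width: 0.703
grip_force: 0.0
time_s: 21.97
eef_pos: [583.1, -374.0, 132.5]
ee_rot: [-0.0, 0.998, -0.06, -0.0]
force: [0.6, 0.3, 0.9]
grip_width: 0.699
grip_force: 0.0
```

```bash
python3 -m inch '0 0 10 0 0 0;0 0 10 0 0 0;0 0 10 0 0 0;0 0 10 0 0 0;0 0 10 0 0 0;0 0 7 0 0 0;0 0 3 0 0 0;0 0 2 0 0 0;0 0 0 0 0 0;0 0 0 0 0 0'; python3 -m inch '0 0 0 0 0 0;0 0 0 0 0 0;0 0 0 0 0 0;0 0 0 0 0 0;0 0 0 0 0 0;0 0 0 0 0 0;0 0 0 0 0 0;0 0 0 0 0 0;0 0 0 0 0 0;0 0 0 0 0 0' 0 60
```

```text
time_s: 22.8
eef_pos: [583.3, -374.3, 71.0]
ee_rot: [0.0, 0.998, -0.061, 0.0]
force: [-0.1, 0.1, 0.1]
grip_width: 0.698
grip_force: 0.0
time_s: 23.63
eef_pos: [583.3, -374.3, 71.2]
ee_rot: [0.0, 0.998, -0.061, 0.0]
force: [-0.2, 0.5, 5.6]
grip_width: 0.314
grip_force: 59.5
```

```bash
python3 -m inch '0 0 -5 0 0 0;0 0 -10 0 0 0;0 0 -12 0 0 0;0 0 -12 0 0 0;0 0 -12 0 0 0;0 0 -12 0 0 0;0 0 -12 0 0 0;0 0 -12 0 0 0;0 0 -12 0 0 0;0 0 -8 0 0 0'
python3 - <<'E'
import numpy as np
a=np.radians(-7.1);d=np.array([668,-76.7])-[583.3,-374.3]
print(d@[np.cos(a),np.sin(a)], -(d@[-np.sin(a),np.cos(a)]))
E
```

```text
time_s: 24.47
eef_pos: [583.3, -374.3, 179.6]
ee_rot: [0.0, 0.998, -0.061, 0.001]
force: [-0.5, 0.3, -0.9]
grip_width: 0.307
grip_force: 59.2
47.2667156609303 -305.78702979464117
```

```bash
python3 -m inch '5 -15 0 0 0 0;5 -30 0 0 0 0;5 -30 0 0 0 0;5 -30 0 0 0 0;5 -30 0 0 0 0;5 -30 0 0 0 0;5 -30 0 0 0 0;5 -30 0 0 0 0;4 -30 0 0 0 0;3 -30 0 0 0 0'; python3 -m inch '0 -15 0 0 0 0;0 -5 0 0 0 0;0 0 10 0 0 0;0 0 10 0 0 0;0 0 4 0 0 0;0 0 0 0 0 0;0 0 0 0 0 0;0 0 0 0 0 0;0 0 0 0 0 0;0 0 0 0 0 0'
python3 - <<'E'
from rig import ctrl
import cv2
from h import *
a=ctrl.capture("scene")["image"][:,:,::-1]
b=ctrl.capture("top")["image"][:,:,::-1]
A=cv2.resize(a[180:280,240:340],None,fx=6,fy=6,interpolation=2)
B=cv2.resize(b[130:180,300:350],None,fx=4,fy=4,interpolation=2)
o=np.zeros((600,800,3),np.uint8);o[:,:600]=A;o[:200,600:]=B
cv2.imwrite("pics/p3.png",o)
E
```

```text
time_s: 25.3
eef_pos: [664.4, -94.4, 177.2]
ee_rot: [-0.0, 0.998, -0.06, -0.0]
force: [0.4, 0.6, -0.2]
grip_width: 0.305
grip_force: 59.2
time_s: 26.13
eef_pos: [666.8, -77.3, 154.0]
ee_rot: [0.0, 0.998, -0.061, 0.0]
force: [0.8, 0.2, -1.0]
grip_width: 0.31
grip_force: 59.2
```

View pics/p3.png

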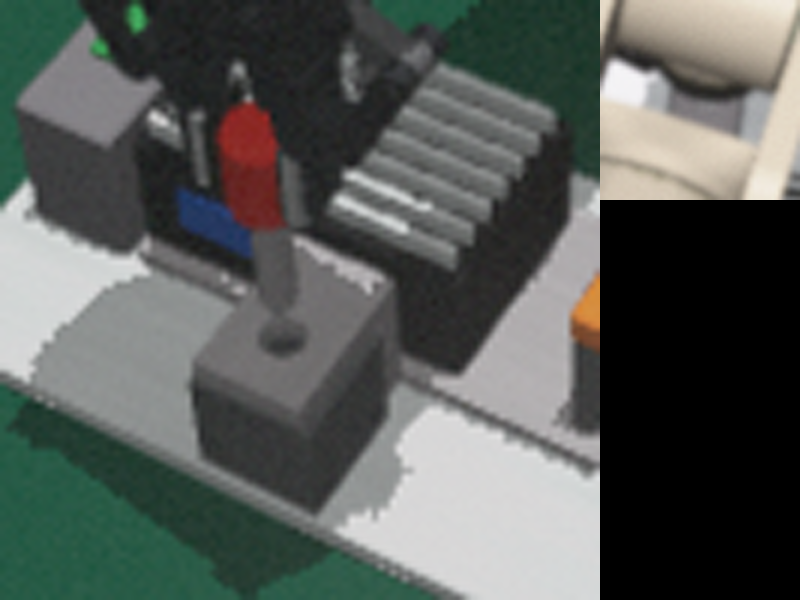

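The pin's tip is at about scene (286.8,231.8) and the eyelet centre at (287.2,236.2). I compute the offset between them in the same camera.

Run:
```python
from h import *
c=C["scene"]
pr=lambda P:cv2.projectPoints(np.array([P],float),c["rvec"].astype(float),c["tvec"].astype(float),c["intrinsics"],None)[0].ravel()
t=atz("scene",(286.8,231.8),88.8);h=atz("scene",(287.2,236.2),76);print(t,h,h-t)
for z in(88.8,148.8,183.8): print(z,(pr((666.8,-77.3,z))-[240,180])*6)
print("brk hole",(pr((*h[:2],76))-[240,180])*6)
print("head top center",atz("scene",(240+249/6,180+125/6),183.8))
```

```text
[669.01901509 -76.23037672  88.8       ] [670.78366848 -75.43389787  76.        ] [  1.76465339   0.79647885 -12.8       ]
88.8 [280.70425207 305.14004676]
148.8 [268.51206091 196.18744617]
183.8 [260.84482533 127.67102892]
brk hole [283.2 337.2]
head top center [667.1816884  -81.35375078 183.8       ]
```

```bash
python3 -m inch '2.5 -2.1 0 0 0 0;0 0 3 0 0 0;0 0 3 0 0 0;0 0 3 0 0 0;0 0 2 0 0 0;0 0 2 0 0 0;0 0 1 0 0 0;0 0 1 0 0 0;0 0 0 0 0 0;0 0 0 0 0 0'; python3 -m inch '0 0 1 0 0 0;0 0 1 0 0 0;0 0 1 0 0 0;0 0 1 0 0 0;0 0 1 0 0 0;0 0 0 0 0 0;0 0 0 0 0 0;0 0 0 0 0 0;0 0 0 0 0 0;0 0 0 0 0 0'
```

```text
time_s: 27.07
eef_pos: [669.4, -75.3, 138.7]
ee_rot: [0.0, 0.998, -0.061, 0.0]
force: [0.3, 0.8, -0.9]
grip_width: 0.309
grip_force: 59.2
time_s: 27.9
eef_pos: [669.4, -75.3, 133.7]
ee_rot: [0.0, 0.998, -0.061, 0.0]
force: [0.9, 0.5, -0.8]
grip_width: 0.307
grip_force: 59.2
```

```bash
python3 -m inch '0 0 1 0 0 0;0 0 1 0 0 0;0 0 1 0 0 0;0 0 1 0 0 0;0 0 1 0 0 0;0 0 1 0 0 0;0 0 1 0 0 0;0 0 0 0 0 0;0 0 0 0 0 0;0 0 0 0 0 0'
```

```text
time_s: 28.73
eef_pos: [669.4, -75.3, 126.6]
ee_rot: [0.0, 0.998, -0.061, 0.0]
force: [0.5, 0.2, -0.6]
grip_width: 0.308
grip_force: 59.2
```

```bash
python3 -m inch '0 0 1 0 0 0;0 0 1 0 0 0;0 0 1 0 0 0;0 0 1 0 0 0;0 0 1 0 0 0;0 0 1 0 0 0;0 0 1 0 0 0;0 0 0 0 0 0;0 0 0 0 0 0;0 0 0 0 0 0'
```

```text
time_s: 29.57
eef_pos: [669.4, -75.3, 119.6]
ee_rot: [0.0, 0.998, -0.061, 0.0]
force: [-0.7, -0.6, -0.6]
grip_width: 0.305
grip_force: 59.2
```

```bash
python3 -m inch '0 0 3 0 0 0;0 0 4 0 0 0;0 0 4 0 0 0;0 0 4 0 0 0;0 0 4 0 0 0;0 0 4 0 0 0;0 0 4 0 0 0;0 0 4 0 0 0;0 0 2 0 0 0;0 0 0 0 0 0'
```

```text
time_s: 30.4
eef_pos: [669.2, -75.2, 85.9]
ee_rot: [-0.0, 0.998, -0.061, -0.0]
force: [-0.1, -0.2, -1.4]
grip_width: 0.307
grip_force: 59.2
```

```bash
python3 -m inch '0 0 1 0 0 0;0 0 1 0 0 0;0 0 1 0 0 0;0 0 1 0 0 0;0 0 0.5 0 0 0;0 0 0.5 0 0 0;0 0 0 0 0 0;0 0 0 0 0 0;0 0 0 0 0 0;0 0 0 0 0 0'
```

```text
time_s: 31.23
eef_pos: [669.4, -75.3, 81.6]
ee_rot: [-0.0, 0.998, -0.061, 0.0]
force: [-0.1, -0.7, -1.8]
grip_width: 0.31
grip_force: 59.2
```

```bash
python3 -m inch '0 0 0.4 0 0 0;0 0 0.4 0 0 0;0 0 0.4 0 0 0;0 0 0 0 0 0;0 0 0 0 0 0;0 0 0 0 0 0;0 0 0 0 0 0;0 0 0 0 0 0;0 0 0 0 0 0;0 0 0 0 0 0'; python3 -m inch '0 0 0 0 0 0;0 0 0 0 0 0;0 0 0 0 0 0;0 0 0 0 0 0;0 0 0 0 0 0;0 0 0 0 0 0;0 0 0 0 0 0;0 0 0 0 0 0;0 0 0 0 0 0;0 0 0 0 0 0' 0.65; python3 -m inch '0 0 -5 0 0 0;0 0 -10 0 0 0;0 0 -15 0 0 0;0 0 -15 0 0 0;0 0 -15 0 0 0;0 0 -15 0 0 0;0 0 -15 0 0 0;0 0 -15 0 0 0;0 0 -15 0 0 0;0 0 -10 0 0 0';python3 -m inch '-15 20 0 0 0 0;-15 30 0 0 0 0;-15 30 0 0 0 0;-15 30 0 0 0 0;-15 30 0 0 0 0;-15 30 0 0 0 0;-15 30 0 0 0 0;0 15 0 0 0 0;0 0 0 0 0 0;0 0 0 0 0 0'
python3 - <<'E'
from rig import ctrl
import cv2
from h import *
a=ctrl.capture("scene")["image"][:,:,::-1];b=ctrl.capture("top")["image"][:,:,::-1]
A=cv2.resize(a[160:300,222:492],(800,415),interpolation=2)
B=cv2.resize(b[130:215,170:390],(440,170),interpolation=2)
o=np.zeros((590,800,3),np.uint8);o[:415]=A;o[415:585,:440]=B
cv2.imwrite("pics/p4.png",o)
E
```

```text
time_s: 32.07
eef_pos: [669.5, -75.3, 81.2]
ee_rot: [0.0, 0.998, -0.061, 0.0]
force: [-2.5, 0.4, 6.1]
grip_width: 0.308
grip_force: 60.0
time_s: 32.9
eef_pos: [669.4, -75.3, 80.4]
ee_rot: [-0.0, 0.998, -0.061, 0.0]
force: [0.3, 0.7, -0.4]
grip_width: 0.65
grip_force: 0.0
time_s: 33.73
eef_pos: [669.7, -75.3, 213.2]
ee_rot: [0.0, 0.998, -0.061, 0.001]
force: [0.2, 0.5, 0.3]
grip_width: 0.65
grip_force: 0.0
time_s: 34.57
eef_pos: [539.4, -276.1, 210.6]
ee_rot: [-0.0, 0.998, -0.061, 0.0]
force: [0.6, 0.3, 0.1]
grip_width: 0.649
grip_force: 0.0
```

View pics/p4.png

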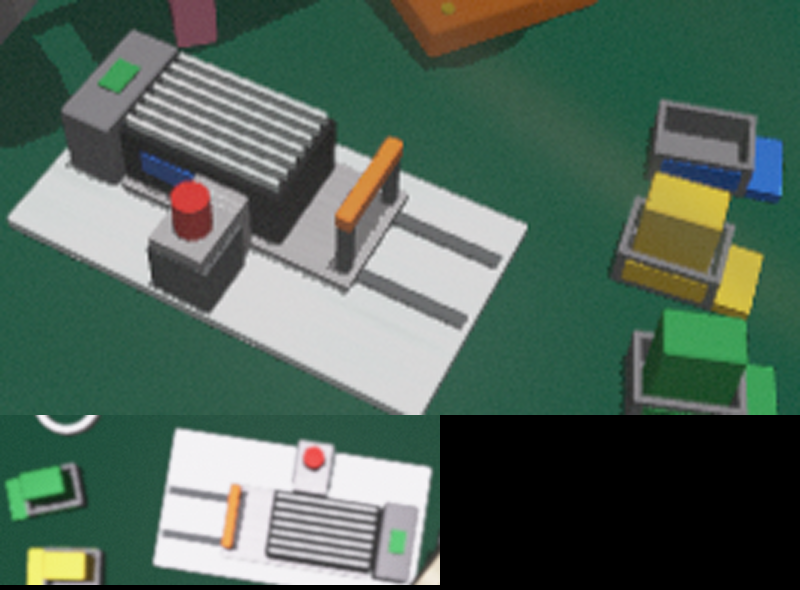

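The final picture shows the yellow spacer upright in the yellow holder (crop 685,210) and the tray home at the connector. The red head sits on the lug (crop 190,210), and the arm is clear of everything.

```bash
python3 -c "
from rig import ctrl
print(ctrl.finish_job())"
```

```text
the job is handed in; nothing more can be done
None
```

The job is handed in after about 35 s of robot time: the yellow spacer stands in its holder, the tray is fully home, the red pin is seated on the lug, and the other pins and the green spacer were not touched.

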